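Sift hazelnuts from walnuts

ROBOT

A 6-joint arm with a two-finger parallel gripper is mounted at the origin on the work surface. World frame = base frame: x ahead of the robot, y to its left, z up, the work surface at z = 0. Lengths are in m, angles in rad, forces in N, time in s.
With the tool pointing down it reaches from about 0.3 to 1 m from the base axis. Payload 5.1 kg.
Tool frame: the origin (TCP) lies between the finger pads; the fingertips stand 11 mm ahead of it and the grasp point (between the pads) lies 8 mm behind it; z points along the fingers, x is the direction in which the jaws open and shut, and the axes are right-handed (so a half turn about z gives the same grasp; the last joint's range is limited). The gripper opens to 95 mm and grips with 3 to 60 N. Pads are 20 mm wide; open, the fingers measure 119 mm over their backs; the gripper's body (75 mm by 180 mm) begins 59 mm behind the grasp point.
Start: joints at [1.1, 0.124, 1.65, -0, 1.367, -0.083], TCP at [0.246, 0.602, 0.226] pointing down, gripper open.
Joint ranges: [-2.61, 2.61], [-1.02, 2.33], [0.03, 2.71], [-1.35, 4.49], [0.32, 2.68], [-2.91, 2.91]. Speed limits (rad/s): [2.57, 2.57, 3.14, 3.14, 3.14, 3.14].

INTERFACE

Orientations are given as a rotation vector (axis times angle).
In Python, from bench import sense, capture, job_done gives the robot as it stands.
- The arm moves only by the tool move_arm, never from a script. Its arguments are lists of equal length, an entry for each row: "travel": the shift along the tool's x, y, z in m, a list of three; "twist": the turn about the tool's z in rad; "jaw": the opening, from 0 (shut) to 1 (fully open). In form: {"travel": [[tx, ty, tz], ...], "twist": [twist, ...], "jaw": [jaw, ...]}. A call has 1 to 10 rows; each row shifts and turns the commanded pose from where the row before left it, along the tool's axes as they then stand; what a row does not reach is not made up. A row lasts 1/8 s, in which the tool goes at most 62.5 mm and 10.7 degrees, less where a joint would pass 70% of its speed; a pose out of reach is approached as far as the arm can. A call is refused whole if a number of a shift passes 0.0625 or a number of a turn 0.188, either way. A call with a gripper value outside its range is refused whole. The fingers move at their own pace and stop on an object; "force" is the grip in N (left out, the last holds). Time passes only in rows, so rows that do not move let the fingers close. It gives the time, the measured TCP pose, the force and the opening at its end, in the units of the state.
- sense(): the state, without advancing time (a new reading comes with each control period).
- capture(name): name is "scene" or "top"; returns a dict with "color" (400x640x3 uint8, blue, green, red), "fov_y" (degrees; the focal length in pixels is half the picture's height over the tangent of half this angle, whatever the lens; pixels are square), "cx", "cy" (the principal point, pixels), "rvec" (rotation vector, rad) and "tvec" (3), from world to camera coordinates, as OpenCV has them. Camera axes: x right, y down, z forward; pixel columns grow to the right and rows downward; lengths in m; the calibration is good to about 2 mm. A picture is of the moment at which its call begins. There is no depth.
- job_done(): hands the job in, once; it reports no verdict.
The state is a dict: "clock": time; "joint_pos": joint angles; "qd": joint speeds; "effort": joint torques, N m; "position": TCP position; "tool_rot": TCP orientation; "force": force on the tool from outside, world axes, zero at the start; "ft_torque": the same for the moment, N m; "finger_gap": opening from 0.0 (shut) to 1.0 (fully open).
Only numpy, scipy, OpenCV 4.12 (cv2) and the standard library are available. Lean on these libraries where they do the work, as an engineer would, in place of code of your own. Each camera call takes 0.05 s, during which the arm holds its last target. There are 200 camera calls.

TASK

Take the wire sieve by its arched handle and shake or rock it gently over its tray until all three hazelnuts have dropped through into the tray while both walnuts stay in the sieve. Then tip the walnuts over the sieve's low front lip into the round bowl, and set the empty sieve back on the tray the way it stood, leaving the closed glass container where it is.

Things in the scene. Friction and masses are not known exactly. Their poses are not given: they have to be found in the camera images.
- sieve_grip (a point): Centre of the pale wooden bar of the arched handle of the loose steel wire sieve (0.3 to 0.5 kg). Bar 131 mm along y, 16 mm wide (x), 18 mm high, flat sides facing +-x, 50 mm free beneath. Axes: z up, -x to the low front lip, +x to the high rear wall. Sieve underside 105 mm below, its centre 5 mm towards +x. Flanges (192 mm over all in y) stand on the tray's rim; posts at y +-63 mm.
- sieve_lip (a point): Middle of the top of the sieve's low front lip, 61 mm in front (-x) of and 96 mm below sieve_grip. Behind it the front 52 mm of the floor is a solid pan, sloping 5.5 degrees down to the lip, where all nuts lie at the start. Walnuts lying on the mesh roll out across the pan and over this lip when the lip side is tipped down 35 to 45 degrees.
- sieve_mesh (a point): Middle of the sieve's wire mesh floor (gaps 20 mm), the rear 70 mm of the floor, ending at the 42 mm high rear wall; 28 mm behind (+x), 97 mm below sieve_grip. Rocking the rear down 10 to 25 degrees, or shaking fore and aft, rolls the nuts off the pan on to it: hazelnuts drop through, walnuts stay lying in the mesh.
- tray: Open aluminium catch tray under the sieve, 210 (x) by 164 (y) by 40 mm high, walls and floor 4 mm, fixed to the counter. Origin at the centre of its underside, z up. The sieve starts level on its rim, same x and y directions, with sieve_grip 5 mm to -x of the tray's centre and 145 mm above its underside.
- bowl_rim (a point): Centre of the mouth of the round white ceramic bowl, rim radius 95 mm, 75 mm high (0.6 kg, loose on the counter, to the left or right of the tray). This point lies 75 mm above the counter.
- walnut0: Walnut, a ball of 40 mm diameter, 16 g; origin at its centre.
- walnut1: The other walnut, the same.
- hazelnut0: Hazelnut, a ball of 15 mm diameter, 10 g; origin at its centre.
- hazelnut1: Second hazelnut, the same.
- hazelnut2: Third hazelnut, the same.
- container_center (a point): Centre of the closed rectangular glass container with grey clip-on lid, 165 by 121 by 62 mm high, a bystander standing on the side of the tray opposite the bowl.
There are look-alikes about, which are no part of the job. What is shaped like the walnut1 but red or yellow is not meant.

How it is judged:
On the way, in this order (a step that is already met when the one before it is completed fails the run):
1. all three hazelnuts lie in the tray while both walnuts are still in the sieve (x of hazelnut0 in the frame of tray between -0.105 and 0.105 m and y of hazelnut0 in the frame of tray between -0.082 and 0.082 m and z of hazelnut0 in the frame of tray between 0 and 0.03 m and x of hazelnut1 in the frame of tray between -0.105 and 0.105 m and y of hazelnut1 in the frame of tray between -0.082 and 0.082 m and z of hazelnut1 in the frame of tray between 0 and 0.03 m and x of hazelnut2 in the frame of tray between -0.105 and 0.105 m and y of hazelnut2 in the frame of tray between -0.082 and 0.082 m and z of hazelnut2 in the frame of tray between 0 and 0.03 m and x of walnut0 in the frame of sieve_grip between -0.062 and 0.064 m and y of walnut0 in the frame of sieve_grip between -0.063 and 0.063 m and z of walnut0 in the frame of sieve_grip between -0.1 and -0.04 m and x of walnut1 in the frame of sieve_grip between -0.062 and 0.064 m and y of walnut1 in the frame of sieve_grip between -0.063 and 0.063 m and z of walnut1 in the frame of sieve_grip between -0.1 and -0.04 m), for 0.2 s.
2. the sieve is tipped beside or over the bowl (angle between sieve_grip's own z axis and vertical above 0.35 rad and horizontal distance between sieve_grip and bowl_rim below 0.22 m).
3. both walnuts lie in the bowl (horizontal distance between each of walnut0, walnut1 and bowl_rim below 0.08 m and height (world z) of each of walnut0, walnut1 below 0.08 m), for 0.2 s.
At the end, for the whole second after the job is handed in: Both walnuts lie in the bowl and all three hazelnuts in the tray, at rest; the sieve stands level on the tray's rim within 20 mm of centred and within 15 degrees of square (all of step 3 and x of hazelnut0 in the frame of tray between -0.105 and 0.105 m and y of hazelnut0 in the frame of tray between -0.082 and 0.082 m and z of hazelnut0 in the frame of tray between 0 and 0.03 m and x of hazelnut1 in the frame of tray between -0.105 and 0.105 m and y of hazelnut1 in the frame of tray between -0.082 and 0.082 m and z of hazelnut1 in the frame of tray between 0 and 0.03 m and x of hazelnut2 in the frame of tray between -0.105 and 0.105 m and y of hazelnut2 in the frame of tray between -0.082 and 0.082 m and z of hazelnut2 in the frame of tray between 0 and 0.03 m and linear speed of each of walnut0, walnut1, hazelnut0, hazelnut1, hazelnut2 below 0.05 m/s and x of sieve_grip in the frame of tray between -0.025 and 0.015 m and y of sieve_grip in the frame of tray between -0.02 and 0.02 m and z of sieve_grip in the frame of tray between 0.137 and 0.153 m and angle between sieve_grip's own z axis and vertical below 0.1 rad and angle between the x axis of sieve_grip and the x axis of tray, either way round below 0.26 rad); the robot touches nothing.
It fails at once if the glass container is shifted by more than 30 mm (distance of container_center from where it was at the start of the episode above 0.03 m).
It also fails if it takes over 59 s, if anything falls off the work surface, if the arm or the gripper's body presses on something with over 40 N, if the wrist force passes 120 N, or if a joint passes its speed limit or range.

## Working session

There is one attempt and no reset: what is moved stays moved. The work goes in short steps, Python scripts to look and compute and a tool call to move; the robot and the scene stay as the last step left them, time stands still between calls to the robot, and variables do not carry over. Pictures are saved under pics/ and viewed, about 8 in all and at most 12, crops included, and the job is handed in when it is done.

Besides the shell and the picture viewer there is one more tool, called as name([rows], argument=value, ...), one row to a line, values as JSON. move_arm: Moves the arm, as the interface text tells. Its arguments: {"type":"object","properties":{"travel":{"type":"array","items":{"type":"array","items":{"type":"number"}}},"twist":{"type":"array","items":{"type":"number"}},"jaw":{"type":"array","items":{"type":"number"}},"force":{"type":"number"}},"required":["travel","twist","jaw"]}

```bash
mkdir -p pics; python3 - <<'E'
from bench import sense, capture
import cv2,numpy as np
s=sense();print({k:np.round(v,3) for k,v in s.items()})
for n in("scene","top"):
    c=capture(n);cv2.imwrite(f"pics/{n}0.png",c["color"]);R=cv2.Rodrigues(np.array(c["rvec"]))[0]
    print(n,c["fov_y"],c["cx"],c["cy"],R.round(3).tolist(),(-R.T@np.ravel(c["tvec"])).round(3))
E
```

```text
{'clock': np.float64(0.0), 'joint_pos': array([ 1.1  ,  0.125,  1.652,  0.   ,  1.367, -0.083]), 'qd': array([-0.   , -0.001, -0.   , -0.001,  0.002,  0.002]), 'effort': array([ 3.0000e-03, -4.1757e+01, -3.5994e+01,  7.8000e-02,  4.9000e-02,
       -0.0000e+00]), 'position': array([0.246, 0.601, 0.224]), 'tool_rot': array([ 2.607,  1.751, -0.003]), 'force': array([-0.113, -0.006,  0.708]), 'ft_torque': array([ 0.047, -0.047,  0.004]), 'finger_gap': np.float64(0.999)}
scene 50.69894400166347 319.8197822331861 196.93958501292408 [[-0.713, 0.701, -0.01], [0.61, 0.613, -0.503], [-0.346, -0.365, -0.865]] [0.812 0.308 0.901]
top 57.03681774745539 325.6312112812613 198.47468571470222 [[-0.011, -1.0, 0.002], [-0.992, 0.011, -0.127], [0.127, -0.004, -0.992]] [ 0.393 -0.029  0.82 ]
```

View pics/scene0.png

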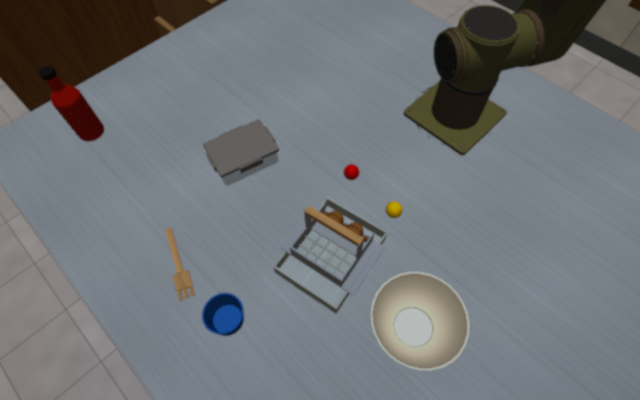

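View pics/top0.png

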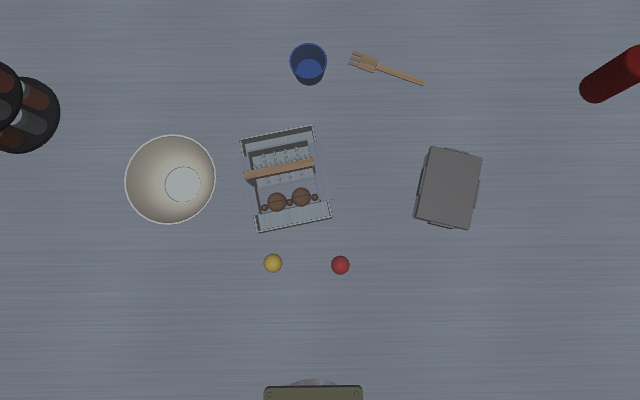

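Top view: tray and sieve around (285,178), lip towards the robot. The bowl is at (170,180), the glass container at (448,188) and the walnuts at (277,202) and (301,197). The red and yellow balls at (340,265) and (273,263) lie outside the sieve and are look-alikes. Next, an enlarged crop of the sieve.

```bash
python3 - <<'E'
import cv2,numpy as np
a=cv2.imread("pics/top0.png")[115:240,225:345];b=cv2.imread("pics/scene0.png")[195:315,270:390]
a=cv2.resize(a,None,fx=4.8*125/125,fy=4.8,interpolation=3)[:,:576]; b=cv2.resize(b,None,fx=3,fy=3,interpolation=3)
a=cv2.resize(a,(384,400)) if 0 else cv2.resize(cv2.imread("pics/top0.png")[120:240,235:335],None,fx=4,fy=4,interpolation=3)
b=cv2.resize(cv2.imread("pics/scene0.png")[195:315,290:390],None,fx=4,fy=4,interpolation=3)
cv2.imwrite("pics/crop0.png",np.hstack([a,b]))
E
```

```text
(no output)
```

View pics/crop0.png

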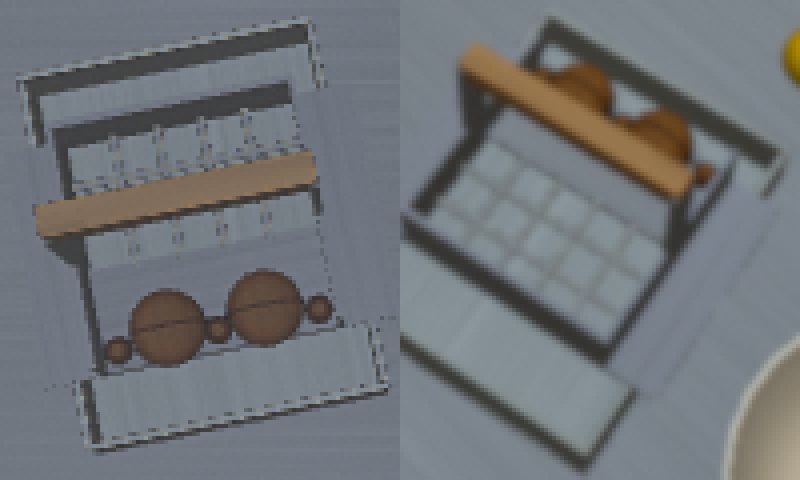

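The crop shows the bar from crop (37,219) to (316,165). Two walnuts and three hazelnuts lie on the pan beside the lip. The tray corners are at about (20,75), (308,17), (385,385) and (92,450).

```bash
cat > h.py <<'E'
from bench import sense, capture
import cv2,numpy as np
from scipy.spatial.transform import Rotation as Ro
def ray(c,u,v,z):
    f=200/np.tan(np.radians(c["fov_y"]/2));R=cv2.Rodrigues(np.array(c["rvec"]))[0];o=-R.T@np.ravel(c["tvec"])
    d=R.T@np.array([(u-c["cx"])/f,(v-c["cy"])/f,1]);return o+d*(z-o[2])/d[2]
def proj(c,P):
    f=200/np.tan(np.radians(c["fov_y"]/2));K=np.array([[f,0,c["cx"]],[0,f,c["cy"]],[0,0,1.]])
    return cv2.projectPoints(np.array(P,float).reshape(-1,1,3),np.array(c["rvec"]),np.array(c["tvec"]),K,None)[0].reshape(-1,2)
E
python3 - <<'E'
from h import *
c=capture("top")
g=lambda u,v,z:ray(c,235+u/4,120+v/4,z)
L,Rr=g(37,219,.154),g(316,165,.154);d=L-Rr
print("bar",L,Rr,(L+Rr)/2,np.hypot(*d[:2]),np.degrees(np.arctan2(-d[0],d[1])))
t=[g(*p,.04) for p in((20,75),(308,17),(385,385),(92,450))];print("tray",np.mean(t,0),np.linalg.norm(t[0]-t[1]),np.linalg.norm(t[1]-t[2]))
e=t[0]-t[1];print(np.degrees(np.arctan2(-e[0],e[1])))
e=t[3]-t[2];print(np.degrees(np.arctan2(-e[0],e[1])))
print("bowl",ray(c,170,179.5,.075),"cont",ray(c,448,188,.062))
s=capture("scene");print("scene check bar mid",proj(s,[L,Rr]),"pix expect ~", (290+(465-400)/4,195+60/4),(290+(690-400)/4,195+180/4))
T=Ro.from_rotvec(sense()["tool_rot"]).as_matrix();print(T.round(3))
E
```

```text
bar [0.52359531 0.11780862 0.154     ] [ 0.54760294 -0.01056297  0.154     ] [0.53559912 0.05362282 0.154     ] 0.13059720871022287 10.592901509860905
tray [0.53975695 0.05461628 0.04      ] 0.1602117729198667 0.2063807006287947
11.19904187683072
11.907831589205953
bowl [0.53078843 0.28729454 0.075     ] cont [ 0.50909164 -0.28702107  0.062     ]
scene check bar mid [[361.19744138 240.06352453]
 [306.34194053 206.44020227]] pix expect ~ (306.25, 210.0) (362.5, 240.0)
[[ 0.378  0.926 -0.001]
 [ 0.926 -0.378 -0.001]
 [-0.001 -0.    -1.   ]]
```

The interface only turns about tool z. Before I plan the tipping, I'll spend about a second checking what the tool does at the edge of its reach.

move_arm([
  [0.06,0,0],
  [0.06,0,0],
  [0.06,0,0],
  [0.06,0,0],
  [0.06,0,0],
  [0.06,0,0],
  [0.06,0,0],
  [0.06,0,0],
  [0.06,0,0],
], twist=[0,0,0,0,0,0,0,0,0], jaw=[0.4,0.4,0.4,0.4,0.4,0.4,0.4,0.4,0.4])

```text
clock: 1.32
position: [0.3998, 0.9775, 0.1916]
tool_rot: [-2.576, -1.73, -0.085]
force: [-0.2, 0.5, -1.1]
finger_gap: 0.401
```

move_arm([
  [-0.06,0,0],
  [-0.06,0,0],
  [-0.06,0,0],
  [-0.06,0,0],
], twist=[0,0,0,0], jaw=[0.4,0.4,0.4,0.4])

```text
clock: 1.82
position: [0.3363, 0.8195, 0.1951]
tool_rot: [-2.569, -1.726, -0.104]
force: [0.5, 1.8, 0.8]
finger_gap: 0.398
```

```bash
python3 - <<'E'
from h import *
for r in([-2.576,-1.73,-0.085],sense()["tool_rot"]): print(Ro.from_rotvec(r).as_matrix().round(3).tolist())
print(sense()["joint_pos"].round(3) if hasattr(sense()["joint_pos"],'round') else sense()["joint_pos"])
E
```

```text
[[0.378, 0.926, 0.025], [0.924, -0.378, 0.062], [0.066, -0.001, -0.998]]
[[0.377, 0.926, 0.031], [0.923, -0.378, 0.075], [0.081, 0.0, -0.997]]
[ 1.119  0.608  1.088  0.005  1.364 -0.065]
```

The tilt the arm picked up when pushed past its reach persists: 4.7° outward. So I can tilt the empty tool along the bar's direction at the reach limit and grip the bar with the pads still flat. After that, twisting about the leaning tool axis pitches the sieve: one way rear-down for sifting, the other lip-down for tipping, and zero twist is level again.

```bash
cat >> h.py <<'E'
def plan(target,tw,n,pos=None,R=None):
    s=sense();p=np.array(s["position"] if pos is None else pos);R=Ro.from_rotvec(s["tool_rot"]) if R is None else R
    d=(np.array(target)-p)/n;rows=[]
    for i in range(n):
        rows.append(R.inv().apply(d).round(4).tolist());R=R*Ro.from_rotvec([0,0,tw/n])
    print(rows,"twist",round(tw/n,4));return np.array(target),R
E
python3 -c "
from h import *
plan([-.22,.85,.2],1.0,10)"
```

```text
[[-0.0181, -0.0526, -0.002], [-0.0233, -0.0506, -0.002], [-0.0282, -0.048, -0.002], [-0.0329, -0.0449, -0.002], [-0.0372, -0.0414, -0.002], [-0.0411, -0.0375, -0.002], [-0.0447, -0.0332, -0.002], [-0.0478, -0.0286, -0.002], [-0.0504, -0.0237, -0.002], [-0.0525, -0.0185, -0.002]] twist 0.1
```

move_arm([
  [-0.018,-0.053,-0.002],
  [-0.023,-0.051,-0.002],
  [-0.028,-0.048,-0.002],
  [-0.033,-0.045,-0.002],
  [-0.037,-0.041,-0.002],
  [-0.041,-0.038,-0.002],
  [-0.045,-0.033,-0.002],
  [-0.048,-0.029,-0.002],
  [-0.05,-0.024,-0.002],
  [-0.053,-0.019,-0.002],
], twist=[0.1,0.1,0.1,0.1,0.1,0.1,0.1,0.1,0.1,0.1], jaw=[0.4,0.4,0.4,0.4,0.4,0.4,0.4,0.4,0.4,0.4])

```text
clock: 3.08
position: [-0.2221, 0.8534, 0.2005]
tool_rot: [-3.058, -0.275, -0.057]
force: [-0.3, 0.3, 0.1]
finger_gap: 0.402
```

move_arm([
  [0,-0.06,-0.01],
  [0,-0.06,-0.01],
  [0,-0.06,-0.01],
  [0,-0.06,-0.01],
  [0,-0.06,-0.01],
  [0,-0.06,-0.01],
  [0,-0.06,-0.01],
  [0,-0.06,-0.01],
], twist=[0,0,0,0,0,0,0,0], jaw=[0.4,0.4,0.4,0.4,0.4,0.4,0.4,0.4])

```text
clock: 4.08
position: [-0.2485, 1.0622, 0.2669]
tool_rot: [-2.868, -0.269, -0.015]
force: [0.6, -0.4, -0.4]
finger_gap: 0.402
```

```bash
python3 - <<'E'
from h import *
s=sense();print(s["clock"],np.round(s["position"],3),np.round(s["joint_pos"],3)); print(Ro.from_rotvec(s["tool_rot"]).as_matrix().round(3).tolist())
E
```

```text
4.075 [-0.248  1.062  0.267] [ 1.76   1.216  0.025 -0.035  1.642  1.566]
[[0.983, 0.184, -0.014], [0.182, -0.949, 0.258], [0.034, -0.256, -0.966]]
```

move_arm([
  [0,-0.03,0],
  [0,-0.03,0],
  [0,-0.03,0],
  [0,-0.03,0],
  [0,-0.03,0],
  [0,-0.03,0],
  [0,-0.03,0],
  [0,-0.03,0],
], twist=[0,0,0,0,0,0,0,0], jaw=[0.4,0.4,0.4,0.4,0.4,0.4,0.4,0.4])

```text
clock: 5.08
position: [-0.2482, 1.1021, 0.2788]
tool_rot: [-2.725, -0.261, 0.013]
force: [0.0, 0.1, -0.6]
finger_gap: 0.404
```

```bash
cat > st.py <<'E'
from h import *
s=sense();print(s["clock"],np.round(s["position"],4),np.round(s["joint_pos"],3)); print(Ro.from_rotvec(s["tool_rot"]).as_matrix().round(3).tolist(),np.round(s["force"],1),s["finger_gap"])
E
python3 st.py
```

```text
5.075 [-0.2482  1.1021  0.2788] [ 1.751  1.217  0.025 -0.024  1.496  1.557]
[[0.983, 0.18, -0.046], [0.184, -0.902, 0.39], [0.028, -0.392, -0.92]] [ 0.   0.1 -0.6] 0.4035777964799594
```

move_arm([
  [-0.005,-0.06,0],
  [-0.005,-0.06,0],
  [-0.005,-0.06,0],
  [-0.005,-0.06,0],
  [-0.005,-0.06,0],
  [-0.005,-0.06,0],
  [-0.005,-0.06,0],
  [-0.005,-0.06,0],
], twist=[0,0,0,0,0,0,0,0], jaw=[0.4,0.4,0.4,0.4,0.4,0.4,0.4,0.4])

```text
clock: 6.08
position: [-0.2806, 1.1399, 0.3931]
tool_rot: [-2.437, -0.242, 0.064]
force: [-0.2, -1.0, -0.4]
finger_gap: 0.399
```

```bash
python3 st.py
```

```text
6.075 [-0.2806  1.1399  0.3931] [ 1.771  1.145  0.026 -0.019  1.277  1.571]
[[0.981, 0.158, -0.109], [0.191, -0.753, 0.63], [0.017, -0.639, -0.769]] [-0.2 -1.  -0.4] 0.39850962324915135
```

The tool now leans 39.7° along azimuth 100°, with the jaw axis along the sieve's x (azimuth 11°, horizontal). Now to a point above the bar.

```bash
python3 - <<'E'
from h import *
R=Ro.from_rotvec(sense()["tool_rot"]);t=R.as_matrix()[:,2];C=np.array([.5355,.054,.145])
pre=C-.092*t;print(pre,C+.008*t);pre[2]+=.03
plan(pre,0,25)
E
```

```text
[ 0.54556645 -0.00392162  0.21576548] [0.53462466 0.05903666 0.13884648]
[[0.0236, 0.0434, -0.0279], [0.0236, 0.0434, -0.0279], [0.0236, 0.0434, -0.0279], [0.0236, 0.0434, -0.0279], [0.0236, 0.0434, -0.0279], [0.0236, 0.0434, -0.0279], [0.0236, 0.0434, -0.0279], [0.0236, 0.0434, -0.0279], [0.0236, 0.0434, -0.0279], [0.0236, 0.0434, -0.0279], [0.0236, 0.0434, -0.0279], [0.0236, 0.0434, -0.0279], [0.0236, 0.0434, -0.0279], [0.0236, 0.0434, -0.0279], [0.0236, 0.0434, -0.0279], [0.0236, 0.0434, -0.0279], [0.0236, 0.0434, -0.0279], [0.0236, 0.0434, -0.0279], [0.0236, 0.0434, -0.0279], [0.0236, 0.0434, -0.0279], [0.0236, 0.0434, -0.0279], [0.0236, 0.0434, -0.0279], [0.0236, 0.0434, -0.0279], [0.0236, 0.0434, -0.0279], [0.0236, 0.0434, -0.0279]] twist 0.0
```

move_arm([
  [0.0236,0.0434,-0.0279],
  [0.0236,0.0434,-0.0279],
  [0.0236,0.0434,-0.0279],
  [0.0236,0.0434,-0.0279],
  [0.0236,0.0434,-0.0279],
  [0.0236,0.0434,-0.0279],
  [0.0236,0.0434,-0.0279],
  [0.0236,0.0434,-0.0279],
  [0.0236,0.0434,-0.0279],
  [0.0236,0.0434,-0.0279],
], twist=[0,0,0,0,0,0,0,0,0,0], jaw=[0.6,0.6,0.6,0.6,0.6,0.6,0.6,0.6,0.6,0.6])

```text
clock: 7.32
position: [0.026, 0.7251, 0.3454]
tool_rot: [-2.437, -0.245, 0.063]
force: [0.3, -0.1, 0.4]
finger_gap: 0.599
```

```bash
python3 st.py; python3 -c "
from h import *
plan([.5456,-.004,.246],0,14)"|cut -c1-80
```

```text
7.325 [0.026  0.7251 0.3454] [ 1.371 -0.125  1.807  0.321  0.826  1.03 ]
[[0.981, 0.159, -0.109], [0.192, -0.753, 0.63], [0.019, -0.639, -0.769]] [ 0.3 -0.1  0.4] 0.5993235672816624
[[0.0263, 0.0497, -0.0314], [0.0263, 0.0497, -0.0314], [0.0263, 0.0497, -0.0314]
```

```bash
python3 - <<'E'
from h import *
p,R=plan([.43,.46,.32],0,8); plan([.5456,-.004,.246],0,8,p,R)
E
```

```text
[[0.0431, 0.035, -0.0239], [0.0431, 0.035, -0.0239], [0.0431, 0.035, -0.0239], [0.0431, 0.035, -0.0239], [0.0431, 0.035, -0.0239], [0.0431, 0.035, -0.0239], [0.0431, 0.035, -0.0239], [0.0431, 0.035, -0.0239]] twist 0.0
[[0.0029, 0.0519, -0.031], [0.0029, 0.0519, -0.031], [0.0029, 0.0519, -0.031], [0.0029, 0.0519, -0.031], [0.0029, 0.0519, -0.031], [0.0029, 0.0519, -0.031], [0.0029, 0.0519, -0.031], [0.0029, 0.0519, -0.031]] twist 0.0
```

move_arm([
  [0.043,0.035,-0.024],
  [0.043,0.035,-0.024],
  [0.043,0.035,-0.024],
  [0.043,0.035,-0.024],
  [0.043,0.035,-0.024],
  [0.043,0.035,-0.024],
  [0.043,0.035,-0.024],
  [0.043,0.035,-0.024],
], twist=[0,0,0,0,0,0,0,0], jaw=[0.6,0.6,0.6,0.6,0.6,0.6,0.6,0.6])

```text
clock: 8.32
position: [0.43, 0.4596, 0.3211]
tool_rot: [-2.439, -0.244, 0.06]
force: [1.1, 0.3, -0.1]
finger_gap: 0.599
```

move_arm([
  [0.003,0.052,-0.031],
  [0.003,0.052,-0.031],
  [0.003,0.052,-0.031],
  [0.003,0.052,-0.031],
  [0.003,0.052,-0.031],
  [0.003,0.052,-0.031],
  [0.003,0.052,-0.031],
  [0.003,0.052,-0.031],
], twist=[0,0,0,0,0,0,0,0], jaw=[0.6,0.6,0.6,0.6,0.6,0.6,0.6,0.6])

```text
clock: 9.32
position: [0.5457, -0.0062, 0.2472]
tool_rot: [-2.442, -0.245, 0.06]
force: [0.7, 1.1, 0.5]
finger_gap: 0.6
```

```bash
python3 st.py; python3 - <<'E'
from h import *
plan([.5456,-.004,.216],0,1);
R=Ro.from_rotvec(sense()["tool_rot"]);t=R.as_matrix()[:,2];plan(np.array([.5355,.054,.145])+.008*t,0,4)
c=capture("scene");g=proj(c,[np.array(sense()["position"])])[0];print(g);cv2.imwrite("pics/pre.png",cv2.resize(c["color"][100:300,230:470],None,fx=3,fy=3,interpolation=3))
E
```

```text
9.325 [ 0.5457 -0.0062  0.2472] [-0.396  0.053  1.798  0.571  1.683 -0.646]
[[0.981, 0.16, -0.106], [0.191, -0.756, 0.626], [0.02, -0.635, -0.772]] [0.7 1.1 0.5] 0.5999673692692652
[[-0.0003, 0.0182, 0.0255]] twist 0.0
[[-0.0001, 0.0045, 0.0314], [-0.0001, 0.0045, 0.0314], [-0.0001, 0.0045, 0.0314], [-0.0001, 0.0045, 0.0314]] twist 0.0
[304.28552329 181.86159237]
```

View pics/pre.png

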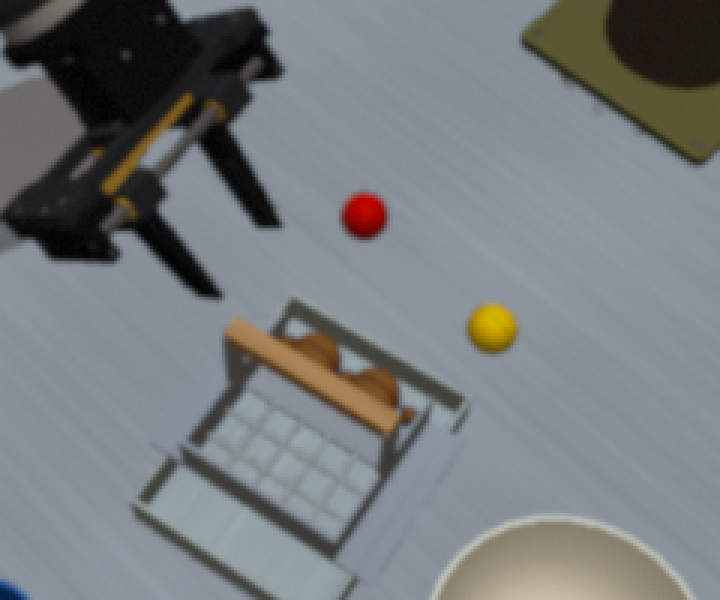

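The picture shows the leaning gripper lined up along the bar, with fingers (crop 220,295 and 280,225) either side of its axis. The nuts are still on the pan. Gripping now.

move_arm([
  [0,0.018,0.026],
  [0,0,0.033],
  [0,0,0.034],
  [0,0,0.033],
  [0,0,0],
  [0,0,0],
  [0,0,0],
  [0,0,0],
], twist=[0,0,0,0,0,0,0,0], jaw=[0.6,0.6,0.6,0.6,0.6,0.1,0.1,0.1], force=50)

```text
clock: 10.38
position: [0.5349, 0.0608, 0.139]
tool_rot: [-2.441, -0.244, 0.061]
force: [0.0, 1.2, -0.8]
finger_gap: 0.342
```

```bash
python3 st.py
```

```text
10.375 [0.5349 0.0608 0.139 ] [-0.295  0.106  1.938  0.608  1.472 -0.674]
[[0.981, 0.16, -0.107], [0.191, -0.755, 0.627], [0.019, -0.636, -0.772]] [ 0.   1.2 -0.8] 0.3424480168313149
```

move_arm([
  [0,0,0],
  [0,0,0],
  [0,0,0],
  [0,0,0],
  [0,-0.008,-0.01],
  [0,-0.008,-0.01],
  [0,-0.008,-0.01],
  [0,0,0],
], twist=[0,0,0,0,0,0,0,0], jaw=[0.1,0.1,0.1,0.1,0.1,0.1,0.1,0.1], force=50)

```text
clock: 11.38
position: [0.5342, 0.0606, 0.1778]
tool_rot: [-2.441, -0.246, 0.061]
force: [1.1, -0.1, -3.8]
finger_gap: 0.163
```

```bash
python3 st.py; python3 - <<'E'
from h import *
c=capture("scene");cv2.imwrite("pics/lift.png",cv2.resize(c["color"][150:350,230:470],None,fx=3,fy=3,interpolation=3))
E
```

```text
11.375 [0.5342 0.0606 0.1778] [-0.295  0.059  1.916  0.605  1.529 -0.636]
[[0.981, 0.161, -0.107], [0.192, -0.755, 0.627], [0.02, -0.635, -0.772]] [ 1.1 -0.1 -3.8] 0.16264078294798737
```

View pics/lift.png

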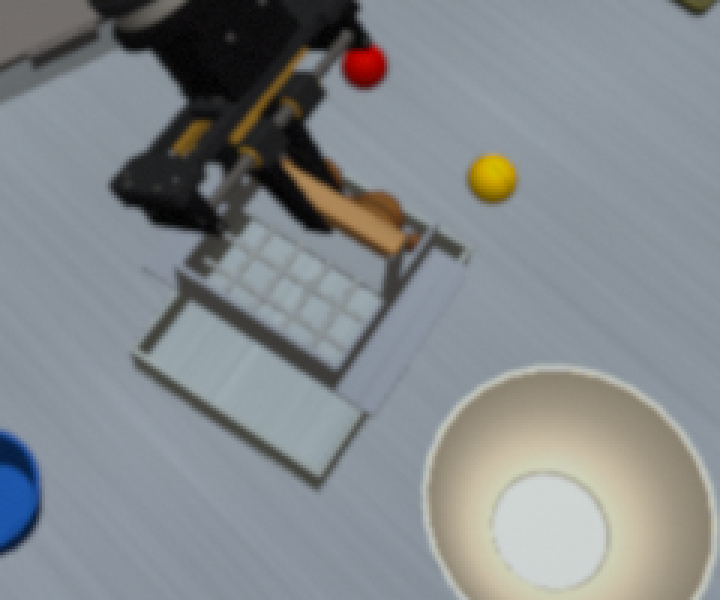

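Held level, with a clean lift and the nuts still on the pan. Now rock the rear down with positive twist.

move_arm([
  [0,0,0],
  [0,0,0],
  [0,0,0],
  [0,0,0],
  [0,0,0],
  [0,0,0],
  [0,0,0],
  [0,0,0],
  [0,0,0],
  [0,0,0],
], twist=[0.1,0.1,0.1,0.1,0.1,0,0,0,0,0], jaw=[0.1,0.1,0.1,0.1,0.1,0.1,0.1,0.1,0.1,0.1])

```text
clock: 12.68
position: [0.5335, 0.0608, 0.1764]
tool_rot: [-2.444, 0.37, 0.282]
force: [0.5, 0.3, -3.7]
finger_gap: 0.164
```

```bash
python3 st.py; python3 - <<'E'
from h import *
c=capture("scene");d=capture("top");cv2.imwrite("pics/rock.png",np.hstack([cv2.resize(x,(400,480),interpolation=3) for x in(c["color"][190:310,290:390],d["color"][120:240,235:335])]))
E
```

```text
12.675 [0.5335 0.0608 0.1764] [-0.295  0.06   1.918  0.605  1.529 -0.136]
[[0.937, -0.331, -0.109], [-0.193, -0.754, 0.627], [-0.29, -0.567, -0.771]] [ 0.5  0.3 -3.7] 0.1644706506819625
```

View pics/rock.png

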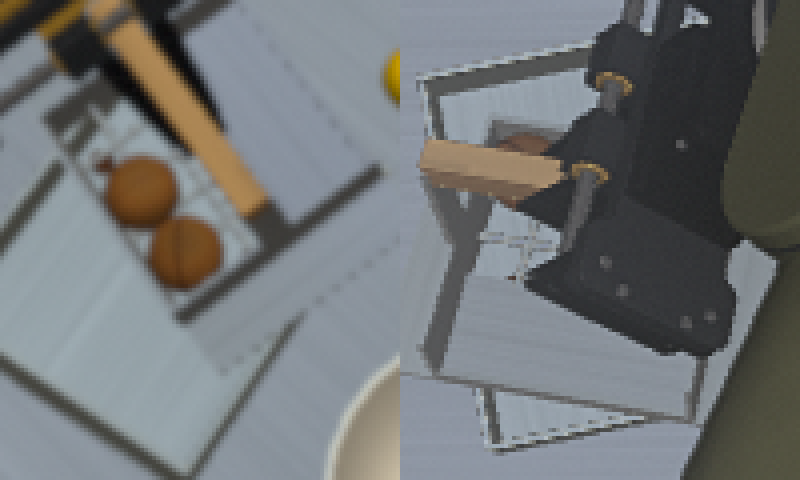

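Both walnuts rolled back onto the mesh (left crop 140,190 and 187,250). One hazelnut is visible near (103,160), apparently still on the mesh. Shaking gently while tilted.

move_arm([
  [0.012,0.004,0],
  [-0.012,-0.004,0],
  [-0.012,0.004,0],
  [0.012,-0.004,0],
  [0.012,0,0],
  [-0.012,0,0],
  [-0.012,0,0],
  [0.012,0,0],
  [0,0,0],
  [0,0,0],
], twist=[-0.15,0,0.15,0,-0.15,0,0.15,0,0,0], jaw=[0.1,0.1,0.1,0.1,0.1,0.1,0.1,0.1,0.1,0.1])

```text
clock: 14.02
position: [0.5318, 0.0553, 0.1721]
tool_rot: [-2.444, 0.369, 0.282]
force: [-0.4, 0.4, -4.5]
finger_gap: 0.166
```

```bash
python3 st.py; python3 - <<'E'
from h import *
c=capture("scene");d=capture("top");cv2.imwrite("pics/rock2.png",np.hstack([cv2.resize(x,(400,480),interpolation=3) for x in(c["color"][190:310,290:390],d["color"][120:240,235:335])]))
E
```

```text
14.025 [0.5318 0.0553 0.1721] [-0.305  0.064  1.922  0.602  1.528 -0.148]
[[0.937, -0.331, -0.11], [-0.193, -0.754, 0.627], [-0.29, -0.567, -0.771]] [-0.4  0.4 -4.5] 0.1660786143730978
```

View pics/rock2.png

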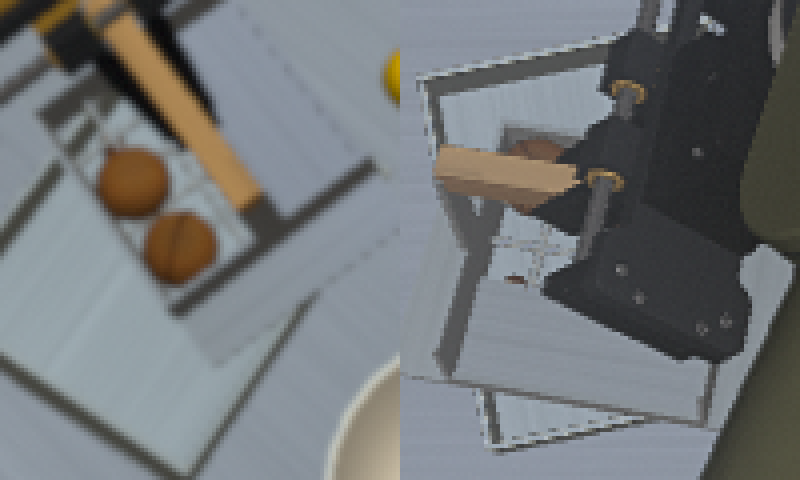

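The shake cleared that hazelnut from the sieve. The spot at right-crop (516,280) stayed put in the world while the sieve moved, so it is in the tray. I'll lift off towards the bowl and look into the tray before tipping.

```bash
python3 - <<'E'
from h import *
s=sense();R=Ro.from_rotvec(s["tool_rot"]);Rl=R*Ro.from_rotvec([0,0,-.5]);M=Rl.as_matrix();print("level tool x",M[:,0].round(3))
S=Ro.from_euler('z',np.arctan2(M[1,0],M[0,0]));t=M[:,2];bowl=np.array([.531,.287,.075])
for ph in(60,75,90):
    Q=Ro.from_rotvec(-t*np.radians(ph))*S
    lip=Q.apply([-.061,.025,-.096]);X=Q.as_matrix()[:,0];dn=-X[:2]/np.linalg.norm(X[:2])
    pts=Q.apply([[x,y,-.105] for x in(-.061,.07) for y in(-.096,.096)])
    low=pts[:,2].min()
    g=np.array([*(bowl[:2]-.045*dn-lip[:2]),.09-low])
    print(ph,"x'z",X[2],"roll",Q.as_matrix()[2,1],"dn",dn,"grip",g,"lip",g+lip,"walls pts",(g+pts).round(3).tolist(),"dist",np.linalg.norm(g[:2]-bowl[:2]))
p,R2=plan([.54,.17,.28],-.3,4);p,R3=plan([.56,.36,.29],0,4,p,R2)
E
```

```text
level tool x [0.981 0.192 0.017]
60 x'z 0.5464320134499235 roll -0.2569399913631528 dn [-0.43160752 -0.9020615 ] grip [0.5440105  0.32730043 0.23169577] lip [0.55042234 0.32759277 0.11541678] walls pts [[0.65, 0.263, 0.139], [0.499, 0.371, 0.09], [0.697, 0.362, 0.211], [0.546, 0.469, 0.162]] dist 0.04234852588600966
75 x'z 0.6075917110332777 roll -0.3766673620416533 dn [-0.13803046 -0.99042798] grip [0.51252395 0.32480537 0.23664467] lip [0.53721137 0.33156926 0.12303665] walls pts [[0.643, 0.287, 0.162], [0.483, 0.365, 0.09], [0.657, 0.39, 0.242], [0.497, 0.468, 0.17]] dist 0.042078624174622055
90 x'z 0.6266490808441276 roll -0.5041818048737036 dn [ 0.19219977 -0.98135582] grip [0.48173569 0.31457558 0.2390214 ] lip [0.52235101 0.33116101 0.131145  ] walls pts [[0.627, 0.306, 0.187], [0.469, 0.354, 0.09], [0.608, 0.406, 0.269], [0.449, 0.455, 0.172]] dist 0.056456923520405336
[[-0.0114, -0.0376, -0.003], [-0.0086, -0.0384, -0.003], [-0.0057, -0.0389, -0.003], [-0.0027, -0.0392, -0.003]] twist -0.075
[[0.0065, -0.0387, 0.0273], [0.0065, -0.0387, 0.0273], [0.0065, -0.0387, 0.0273], [0.0065, -0.0387, 0.0273]] twist 0.0
```

```bash
python3 - <<'E'
from h import *
p,R2=plan([.53,.14,.245],-.28,4);p,R3=plan([.527,.33,.255],0,6,p,R2)
E
```

```text
[[-0.0098, -0.0262, -0.0007], [-0.0079, -0.0268, -0.0007], [-0.006, -0.0273, -0.0007], [-0.0041, -0.0276, -0.0007]] twist -0.07
[[0.0, -0.0257, 0.0186], [0.0, -0.0257, 0.0186], [0.0, -0.0257, 0.0186], [0.0, -0.0257, 0.0186], [0.0, -0.0257, 0.0186], [0.0, -0.0257, 0.0186]] twist 0.0
```

move_arm([
  [-0.01,-0.026,-0.001],
  [-0.008,-0.027,-0.001],
  [-0.006,-0.027,-0.001],
  [-0.004,-0.027,0],
  [0,-0.026,0.019],
  [0,-0.026,0.019],
  [0,-0.026,0.019],
  [0,-0.026,0.019],
  [0,-0.025,0.018],
  [0,-0.025,0.018],
], twist=[-0.07,-0.07,-0.07,-0.07,0,0,0,0,0,0], jaw=[0.1,0.1,0.1,0.1,0.1,0.1,0.1,0.1,0.1,0.1])

```text
clock: 15.38
position: [0.5256, 0.3316, 0.2554]
tool_rot: [-2.457, 0.021, 0.16]
force: [0.7, 0.2, -3.0]
finger_gap: 0.165
```

```bash
python3 st.py; python3 - <<'E'
from h import *
c=capture("scene");d=capture("top");cv2.imwrite("pics/bowl.png",np.vstack([cv2.resize(x,(660,300),interpolation=3) for x in(c["color"][190:340,250:580],d["color"][110:260,50:380])]))
E
```

```text
15.375 [0.5256 0.3316 0.2554] [ 0.179 -0.01   1.849  0.709  1.362  0.021]
[[0.992, -0.056, -0.11], [0.026, -0.778, 0.627], [-0.121, -0.626, -0.771]] [ 0.7  0.2 -3. ] 0.16478428799958333
```

View pics/bowl.png

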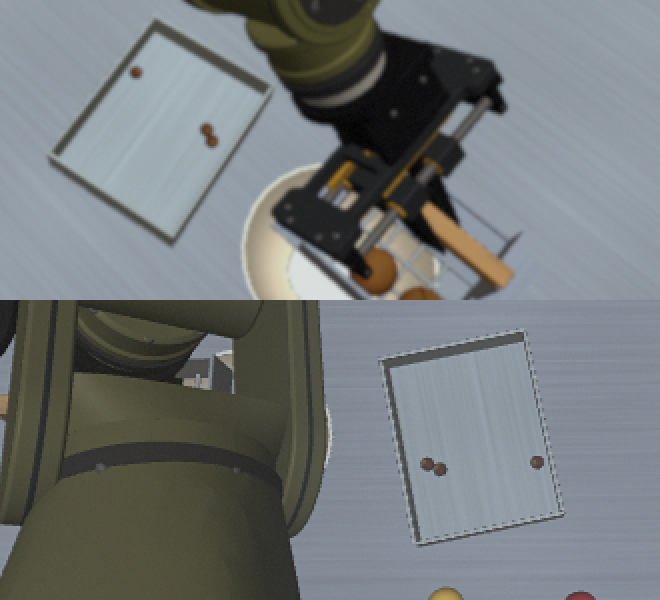

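All three hazelnuts are in the tray: upper panel (136,72), (206,130), (212,141). Both walnuts are in the sieve over the bowl at (373,268) and (420,295). Now tip with negative twist.

move_arm([
  [0.002,0.012,0.015],
  [0,0,0],
  [0,0,0],
  [0,0,0],
  [0,0,0],
  [0,0,0],
  [0,0,0],
  [0,0,0],
  [0,0,0],
  [0,0,0],
], twist=[-0.16,-0.16,-0.16,-0.16,-0.16,-0.16,-0.12,-0.12,-0.12,-0.12], jaw=[0.1,0.1,0.1,0.1,0.1,0.1,0.1,0.1,0.1,0.1])

```text
clock: 16.73
position: [0.5256, 0.3297, 0.2357]
tool_rot: [-1.899, -1.641, -0.463]
force: [-0.6, -0.5, -2.7]
finger_gap: 0.167
```

move_arm([
  [0,0,0],
  [0,0,0],
  [0,0,0],
  [0,0,0],
], twist=[0,0,0,0], jaw=[0.1,0.1,0.1,0.1])

```text
clock: 17.23
position: [0.5261, 0.3296, 0.2353]
tool_rot: [-1.904, -1.635, -0.462]
force: [0.3, -0.1, -3.5]
finger_gap: 0.168
```

```bash
python3 st.py; python3 - <<'E'
from h import *
c=capture("scene");cv2.imwrite("pics/tip.png",cv2.resize(c["color"][210:390,310:520],None,fx=3,fy=3,interpolation=3))
E
```

```text
17.225 [0.5261 0.3296 0.2353] [ 0.175  0.006  1.868  0.714  1.337 -1.441]
[[0.188, 0.976, -0.109], [0.775, -0.079, 0.627], [0.604, -0.203, -0.771]] [ 0.3 -0.1 -3.5] 0.16812681585122075
```

View pics/tip.png

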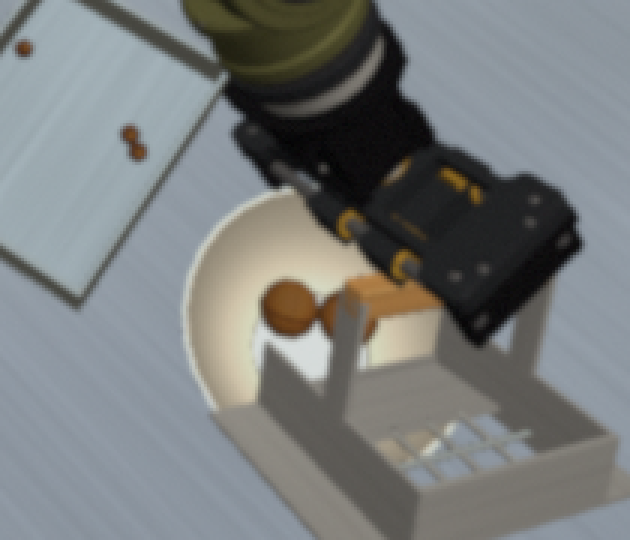

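Both walnuts lie in the bowl at (290,307) and (348,318), and the sieve mesh is empty. Raise, untwist and return.

```bash
python3 - <<'E'
from h import *
p,R=plan([.526,.33,.285],0,2)
p,R=plan([.53,.25,.285],1.22,8,p,R)
p,R=plan([.5347,.0605,.20],0,6,p,R); print(R.as_matrix().round(3).tolist())
p,R=plan([.5347,.0605,.141],0,5,p,R)
E
```

```text
[[0.0152, -0.0051, -0.019], [0.0152, -0.0051, -0.019]] twist 0.0
[[-0.0077, 0.0013, -0.0063], [-0.0074, 0.0024, -0.0063], [-0.0069, 0.0035, -0.0063], [-0.0063, 0.0045, -0.0063], [-0.0055, 0.0054, -0.0063], [-0.0047, 0.0062, -0.0063], [-0.0037, 0.0068, -0.0063], [-0.0026, 0.0073, -0.0063]] twist 0.1525
[[-0.0055, 0.033, -0.009], [-0.0055, 0.033, -0.009], [-0.0055, 0.033, -0.009], [-0.0055, 0.033, -0.009], [-0.0055, 0.033, -0.009], [-0.0055, 0.033, -0.009]] twist 0.0
[[0.981, 0.159, -0.109], [0.192, -0.755, 0.627], [0.017, -0.637, -0.771]]
[[-0.0002, 0.0075, 0.0091], [-0.0002, 0.0075, 0.0091], [-0.0002, 0.0075, 0.0091], [-0.0002, 0.0075, 0.0091], [-0.0002, 0.0075, 0.0091]] twist 0.0
```

move_arm([
  [0.0152,-0.0051,-0.019],
  [0.0152,-0.0051,-0.019],
  [-0.0077,0.0013,-0.0063],
  [-0.0074,0.0024,-0.0063],
  [-0.0069,0.0035,-0.0063],
  [-0.0063,0.0045,-0.0063],
  [-0.0055,0.0054,-0.0063],
  [-0.0047,0.0062,-0.0063],
  [-0.0037,0.0068,-0.0063],
  [-0.0026,0.0073,-0.0063],
], twist=[0,0,0.1525,0.1525,0.1525,0.1525,0.1525,0.1525,0.1525,0.1525], jaw=[0.1,0.1,0.1,0.1,0.1,0.1,0.1,0.1,0.1,0.1])

```text
clock: 18.52
position: [0.5307, 0.2501, 0.2879]
tool_rot: [-2.44, -0.24, 0.061]
force: [0.5, 0.0, -4.1]
finger_gap: 0.169
```

move_arm([
  [-0.0055,0.033,-0.009],
  [-0.0055,0.033,-0.009],
  [-0.0055,0.033,-0.009],
  [-0.0055,0.033,-0.009],
  [-0.0055,0.033,-0.009],
  [-0.0055,0.033,-0.009],
  [0,0,0],
  [0,0,0],
], twist=[0,0,0,0,0,0,0,0], jaw=[0.1,0.1,0.1,0.1,0.1,0.1,0.1,0.1])

```text
clock: 19.52
position: [0.536, 0.0606, 0.2019]
tool_rot: [-2.441, -0.245, 0.06]
force: [-0.2, -0.6, -2.8]
finger_gap: 0.164
```

```bash
python3 st.py; python3 - <<'E'
from h import *
p,R=plan([.5347,.0605,.143],0,5)
c=capture("scene");cv2.imwrite("pics/back.png",cv2.resize(c["color"][160:380,250:490],None,fx=2.5,fy=2.5,interpolation=3))
E
```

```text
19.525 [0.536  0.0606 0.2019] [-0.295  0.037  1.895  0.606  1.564 -0.611]
[[0.981, 0.161, -0.106], [0.192, -0.755, 0.627], [0.021, -0.636, -0.771]] [-0.2 -0.6 -2.8] 0.16372416313038002
[[-0.0005, 0.0075, 0.0091], [-0.0005, 0.0075, 0.0091], [-0.0005, 0.0075, 0.0091], [-0.0005, 0.0075, 0.0091], [-0.0005, 0.0075, 0.0091]] twist 0.0
```

View pics/back.png

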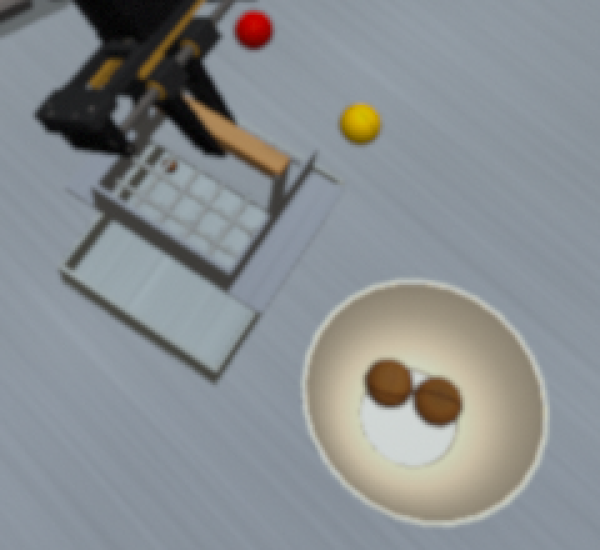

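The walnuts rest in the bowl at (389,383) and (438,400), and the sieve is level above the tray. Lower it.

move_arm([
  [-0.0005,0.0075,0.009],
  [-0.0005,0.0075,0.009],
  [-0.0005,0.0075,0.009],
  [-0.0005,0.0075,0.009],
  [0,0.0055,0.007],
  [0,0,0],
], twist=[0,0,0,0,0,0], jaw=[0.1,0.1,0.1,0.1,0.1,0.1])

```text
clock: 20.32
position: [0.5333, 0.0605, 0.143]
tool_rot: [-2.439, -0.243, 0.066]
force: [-0.1, -0.1, -2.7]
finger_gap: 0.165
```

move_arm([
  [0,0.0013,0.0015],
  [0,0.0013,0.0015],
  [0,0,0],
], twist=[0,0,0], jaw=[0.1,0.1,0.1])

```text
clock: 20.7
position: [0.534, 0.0603, 0.1402]
tool_rot: [-2.44, -0.244, 0.064]
force: [0.5, 0.5, -3.3]
finger_gap: 0.163
```

```bash
python3 st.py
```

```text
20.7 [0.534  0.0603 0.1402] [-0.296  0.104  1.938  0.608  1.477 -0.673]
[[0.981, 0.159, -0.109], [0.192, -0.755, 0.627], [0.017, -0.637, -0.771]] [ 0.5  0.5 -3.3] 0.163117270573987
```

Almost in contact. Another 2–3 mm, then open gradually and back out along the tool axis.

move_arm([
  [0,0.0013,0.0015],
  [0,0,0],
], twist=[0,0], jaw=[0.1,0.1])

```text
clock: 20.95
position: [0.5344, 0.0602, 0.1388]
tool_rot: [-2.44, -0.245, 0.063]
force: [0.6, -0.4, -0.9]
finger_gap: 0.166
```

move_arm([
  [0,0,0],
  [0,0,0],
  [0,0,0],
  [0,0,0],
  [0,0,0],
], twist=[0,0,0,0,0], jaw=[0.2,0.3,0.4,0.5,0.5])

```text
clock: 21.58
position: [0.5339, 0.0603, 0.1381]
tool_rot: [-2.44, -0.244, 0.064]
force: [0.3, 0.9, 0.4]
finger_gap: 0.491
```

move_arm([
  [0,0,-0.02],
  [0,0,-0.04],
  [0,0,-0.04],
  [0,0,-0.05],
  [0,-0.03,-0.05],
  [0,-0.03,-0.04],
  [0,0,0],
  [0,0,0],
], twist=[0,0,0,0,0,0,0,0], jaw=[0.5,0.5,0.5,0.5,0.5,0.5,0.5,0.5])

```text
clock: 22.58
position: [0.5506, -0.0456, 0.3617]
tool_rot: [-2.441, -0.244, 0.063]
force: [-0.5, 1.0, -0.2]
finger_gap: 0.498
```

```bash
python3 st.py; python3 - <<'E'
from h import *
c=capture("scene");d=capture("top");cv2.imwrite("pics/end.png",np.hstack([cv2.resize(x,(400,480),interpolation=3) for x in(c["color"][195:315,290:390],d["color"][120:240,235:335])]));cv2.imwrite("pics/endtop.png",d["color"])
E
```

```text
22.575 [ 0.5506 -0.0456  0.3617] [-0.451  0.028  1.632  0.573  1.876 -0.585]
[[0.981, 0.159, -0.109], [0.192, -0.755, 0.627], [0.018, -0.636, -0.772]] [-0.5  1.  -0.2] 0.49811593368505375
```

View pics/end.png

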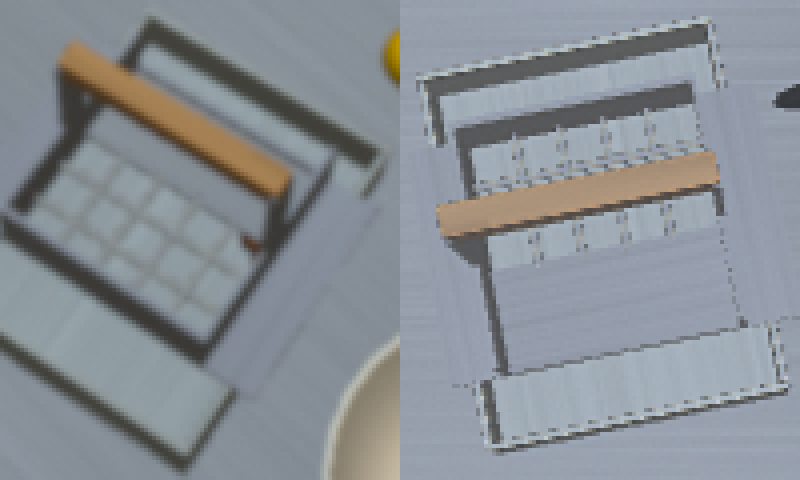

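The sieve stands exactly where it began: the bar is again at crop (37,219)–(316,165) in the top view. Its pan and mesh are empty, with a hazelnut visible through the mesh. Handing in.

```bash
python3 -c "
from bench import job_done
print(job_done())"
```

```text
the job is handed in; nothing more can be done
None
```

I handed the job in at about 22.6 s of the 59 s allowed. My last pictures show it done; `job_done` gives no verdict.

**How it was done:** The moves only turn the tool about its own axis. So I first pushed the empty gripper past its reach, which left it leaning about 40°, and lined that lean up with the handle bar. After gripping the bar, twisting one way rocked the sieve rear-down over the tray, and a short shake finished the sifting. Twisting the other way tipped the sieve lip-down over the bowl. Twisting back levelled it, and I set it down on the tray.

**Checks:**
- **Hazelnuts:** all three were seen in the tray before I tipped the sieve. At the end the sieve hides them, apart from one visible through the mesh.
- **Walnuts:** both were still in the sieve before tipping. They were resting in the bowl when I last looked, just before setting the sieve down.
- **Sieve:** it is empty, and in both end pictures it stands in the same place as at the start.
- **Container:** the gripper stayed well above the glass container, but I did not measure its position at the end.

**One doubt:** while I was building up the lean, joint 3 read about 0.025 rad, just under its stated lower limit of 0.03. No fault was reported.

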